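# Fill the jar through the funnel, then hold the funnel up clear

### The job

Tip all five brass balls from the steel scoop through the orange funnel into the glass jar, then stand the empty scoop back upright on the table and let go of it. Then take the funnel by its tab, lift it straight up until its spout is a few centimetres clear of the jar, and finish still holding it there, level and steady above the jar, so that the jar can be closed. Leave the jar standing where it is and the other things alone.

Things in the scene. Friction and masses are not known exactly. Their poses are not given: they have to be found in the camera images.
- glass_jar: clear empty glass jar, 59 mm across, 83 mm tall, about 0.25 kg, standing loose and upright on the table, open mouth about 40 mm across inside, inside floor 7 mm up; origin at the centre of its underside, z up
- funnel: loose orange plastic funnel, 90 g, seated level on the jar's rim, spout inside. Origin on its axis under its 58 mm seat flange (83 mm above the jar's origin when seated), z up. Spout reaches 22 mm below the origin, 33 mm wide outside, 28 inside; mouth 120 mm across (114 inside), rim 56 mm above the origin. A grip tab, 14 mm wide and high, sticks out along its -x, 59 to 105 mm off the axis
- funnel_grip (a point): middle of the funnel's grip tab: 85 mm from the axis along the funnel's -x, 47 mm above its origin; same axes as the funnel; pinch the tab across its 14 mm width (along y)
- scoop: loose steel scoop, 0.16 kg, upright on the table: round bowl, 44 mm across at the bottom, 96 mm at the rim, 32 mm high, floor 4 mm thick; level black handle along its -x, 14 mm wide, 12 mm high, 46 to 106 mm off the axis. Origin at the centre of the underside, z up. Tipped more than about 51 degrees about its +y, the balls roll out over the +x rim; 70 to 75 degrees empties it
- scoop_grip (a point): middle of the scoop's handle: 80 mm from the bowl's axis along the scoop's -x, 26 mm above its underside; same axes as the scoop; pinch the handle across its 14 mm width (along y)
- scoop_lip (a point): pouring edge: the point of the scoop's rim farthest from the handle, 48 mm from the axis along the scoop's +x, 32 mm above its underside
- ball1: brass ball, 14 mm across, 12 g; lies in the scoop's bowl at the start; origin at its centre
- ball2: brass ball, 14 mm across, 12 g; lies in the scoop's bowl at the start; origin at its centre
- ball3: brass ball, 14 mm across, 12 g; lies in the scoop's bowl at the start; origin at its centre
- ball4: brass ball, 14 mm across, 12 g; lies in the scoop's bowl at the start; origin at its centre
- ball5: brass ball, 14 mm across, 12 g; lies in the scoop's bowl at the start; origin at its centre
- citrus_press: fixed citrus press at the back right, a tall obstacle (over 400 mm with its lever): it comes forward to about x = 0.62 between y = -0.11 and -0.28; keep the wrist off it when tipping the scoop. Fixed canisters stand left of it along the back, from about x = 0.75 on, the tallest stack (580 mm) between y = 0.25 and 0.45
- tape_roll: bystander: roll of tan tape, 96 mm across, 48 mm high; origin at the centre of its underside
- spice1: bystander: small spice jar with a dark cap, 41 mm across, 105 mm tall; origin at the centre of its underside
- soda_can: bystander: teal and white drinks can, 65 mm across, 124 mm tall; origin at the centre of its underside
- lemon1: bystander: yellow lemon, 77x51x52 mm; origin at its underside
- screwdriver: bystander: red-handled screwdriver lying on the table, 197 mm long; origin at its underside
There are look-alikes about, which are no part of the job. Several things have the shape of the scoop; the one meant has the colours described above.

How it is judged:
On the way, in this order (a step that is already met when the one before it is completed fails the run):
1. all five balls lie in the jar while the funnel sits on it (horizontal distance between each of ball1, ball2, ball3, ball4, ball5 and glass_jar below 0.026 m and z of ball1 in the frame of glass_jar between 0 and 0.058 m and z of ball2 in the frame of glass_jar between 0 and 0.058 m and z of ball3 in the frame of glass_jar between 0 and 0.058 m and z of ball4 in the frame of glass_jar between 0 and 0.058 m and z of ball5 in the frame of glass_jar between 0 and 0.058 m and z of funnel in the frame of glass_jar below 0.088 m and horizontal distance between funnel and glass_jar below 0.012 m and angle between funnel's own z axis and vertical below 0.12 rad), for 0.2 s.
2. the scoop stands upright on the table, let go, the funnel still on the jar (height (world z) of scoop below 0.006 m and angle between scoop's own z axis and vertical below 0.08 rad and contact force between the fingers and scoop below 0.1 N and z of funnel in the frame of glass_jar below 0.088 m and horizontal distance between funnel and glass_jar below 0.012 m and angle between funnel's own z axis and vertical below 0.12 rad), for 0.2 s.
At the end, for the whole second after the job is handed in: Balls in the jar; jar upright, within 40 mm of its start; scoop upright on the table, let go; the fingers hold the funnel still, off the jar, its origin 120 mm or more above the jar's (under 350 mm above the table), axes within 50 mm, tilted under 8 degrees (horizontal distance between each of ball1, ball2, ball3, ball4, ball5 and glass_jar below 0.026 m and z of ball1 in the frame of glass_jar between 0 and 0.058 m and z of ball2 in the frame of glass_jar between 0 and 0.058 m and z of ball3 in the frame of glass_jar between 0 and 0.058 m and z of ball4 in the frame of glass_jar between 0 and 0.058 m and z of ball5 in the frame of glass_jar between 0 and 0.058 m and height (world z) of each of scoop, glass_jar below 0.006 m and angle between each of scoop, glass_jar's own z axis and vertical below 0.08 rad and contact force between the fingers and scoop below 0.1 N and distance of glass_jar from where it was at the start of the episode below 0.04 m and z of funnel in the frame of glass_jar above 0.12 m and height (world z) of funnel below 0.35 m and horizontal distance between funnel and glass_jar below 0.05 m and angle between funnel's own z axis and vertical below 0.14 rad and linear speed of funnel below 0.02 m/s and angular speed of funnel below 0.15 rad/s and contact force between the fingers and funnel above 1 N and contact force between funnel and glass_jar below 0.1 N); the arm keeps its last pose, push and grip.
It fails at once if a bystander is pushed more than 40 mm from its place (distance of any of spice1, soda_can, lemon1 from where it was at the start of the episode above 0.04 m).
It fails at once if the jar is knocked over (angle between glass_jar's own z axis and vertical above 0.6 rad).
It also fails if it takes over 72 s, if anything falls off the work surface, if the arm or the gripper's body presses on something with over 40 N, if the wrist force passes 120 N, or if a joint passes its speed limit or range.

### The arm

A 6-joint arm with a two-finger parallel gripper is mounted at the origin on a cart in front of the work surface, level with it; the furniture and walls round the work are solid. World frame = base frame: x ahead of the robot, y to its left, z up, the work surface at z = 0. Lengths are in m, angles in rad, forces in N, time in s.
With the tool pointing down it reaches from about 0.375 to 0.925 m from the base axis. Payload 5.7 kg.
Tool frame: the origin (TCP) lies midway between the tips of the shut fingers; the grasp point (between the pads) lies 19 mm behind it; z points along the fingers, y is the line along which they close (so a half turn about z gives the same grasp; the last joint's range is limited). The gripper opens to 88 mm and grips with 3 to 60 N. Pads are 20 mm wide; open, the fingers measure 115 mm over their backs; the gripper's body (75 mm by 178 mm) begins 61 mm behind the grasp point.
Start: joints at [-1.356, 0.359, 1.51, -0, 1.272, -0.115], TCP at [0.194, -0.568, 0.223] pointing down, gripper open.
Joint ranges: [-2.97, 2.97], [-1.01, 2.36], [0.21, 2.38], [-0.96, 4.11], [0.2, 2.71], [-2.98, 2.98]. Speed limits (rad/s): [2.39, 2.39, 3.14, 3.14, 3.14, 3.14].

### API

Orientations are given as a unit quaternion [x, y, z, w].
In Python, from plant import bot, command_gripper, planner, read_camera gives the robot as it stands. The module is installed in compiled form; this text tells all that it offers. Calls block until the motion is done:
- bot.move_pose(position, orientation): joint-space move of the TCP to a pose.
- bot.move_l(position, rotation=None, v=0.15): straight line of the TCP; rotation=None keeps the orientation; v is the mean speed in m/s.
- bot.move_joints(angles): joint-space move.
- command_gripper(opening, newtons=None): finger opening in m; newtons is the grip in N (None keeps the last); returns when the fingers have stopped.
- bot.wait(seconds).
- planner.solve_ik(position, orientation): joint angles nearest the present ones, or None.
- read_camera(name): name is "scene" or "top" or "wrist"; returns a dict with "color" (480x640x3 uint8, red, green, blue), "fx", "fy", "cx", "cy" (pixels), "cam_to_world" (4x4, takes a point from camera to world coordinates). Camera axes: x right, y down, z forward; pixel columns grow to the right and rows downward; lengths in m; the calibration is good to about 2 mm. A picture is of the moment at which its call begins. There is no depth.
A pose or a line that the arm cannot do raises bot.IKError and nothing moves.
- bot.finish_job(): hands the job in; it is judged then, once.
Readings, each from a call of its own:
- bot.current_time(): time.
- bot.current_joints(): joint angles.
- bot.current_dq(): joint speeds.
- bot.current_joint_torque(): joint torques, N m.
- bot.current_eef_pos(): TCP position.
- bot.current_tool_rot(): TCP orientation.
- bot.current_ft_force(): force on the tool from outside, world axes, zero at the start.
- bot.current_ft_torque(): the same for the moment, N m.
- bot.current_grip_width(): finger opening in m.
- bot.current_finger_force(): force on a finger pad.
Only numpy, scipy, OpenCV 4.12 (cv2) and the standard library are available. Lean on these libraries where they do the work, as an engineer would, in place of code of your own. Each camera call takes 0.05 s, during which the arm holds its last target. There are 200 camera calls.

## Working session

There is one attempt and no reset: what is moved stays moved. The work goes in short steps, each a Python script; the robot and the scene stay as the last script left them, time stands still between calls to the robot, and variables do not carry over. Pictures are saved under pics/ and viewed, at most 10 in all, crops included, and the job is handed in when it is done.

```bash
mkdir -p pics
cat > h.py <<'E'
import numpy as np, cv2
from plant import bot, command_gripper, planner, read_camera
from scipy.spatial.transform import Rotation as R
def snap(n,f):
    c=read_camera(n); cv2.imwrite(f'pics/{f}.png',c['color'][:,:,::-1]); np.save(f'pics/{f}.npy',np.array([c['fx'],c['fy'],c['cx'],c['cy'],*np.ravel(c['cam_to_world'])])); return c
def load(f):
    a=np.load(f'pics/{f}.npy'); return cv2.imread(f'pics/{f}.png'),a
def ray(a,u,v):
    T=a[4:].reshape(4,4); d=T[:3,:3]@np.array([(u-a[2])/a[0],(v-a[3])/a[1],1]); return T[:3,3],d/np.linalg.norm(d)
def onplane(a,u,v,z):
    o,d=ray(a,u,v); return o+d*(z-o[2])/d[2]
def tri(r1,r2):
    (o1,d1),(o2,d2)=r1,r2
    s=np.linalg.lstsq(np.c_[d1,-d2],o2-o1,rcond=None)[0]; p,q=o1+s[0]*d1,o2+s[1]*d2
    return (p+q)/2,np.linalg.norm(p-q)
def proj(a,P):
    T=a[4:].reshape(4,4); p=T[:3,:3].T@(np.asarray(P)-T[:3,3]); return a[0]*p[0]/p[2]+a[2],a[1]*p[1]/p[2]+a[3]
E
python3 - <<'E'
from h import *
for n in('scene','top','wrist'):
    c=snap(n,n+'0'); print(n,c['fx'],c['cam_to_world'].round(3).tolist())
print(bot.current_time())
E
```

```text
scene 530.2574483971558 [[-0.898, -0.253, 0.359, 0.055], [-0.439, 0.546, -0.714, 1.107], [-0.015, -0.799, -0.601, 1.049], [0.0, 0.0, 0.0, 1.0]]
top 483.4523906682979 [[-0.404, -0.803, 0.437, -0.042], [-0.915, 0.36, -0.185, 0.275], [-0.009, -0.475, -0.88, 1.379], [0.0, 0.0, 0.0, 1.0]]
wrist 336.1909840013413 [[0.323, -0.918, -0.231, 0.258], [-0.946, -0.314, -0.077, -0.547], [-0.002, 0.244, -0.97, 0.383], [0.0, 0.0, 0.0, 1.0]]
0.15
```

View pics/top0.png

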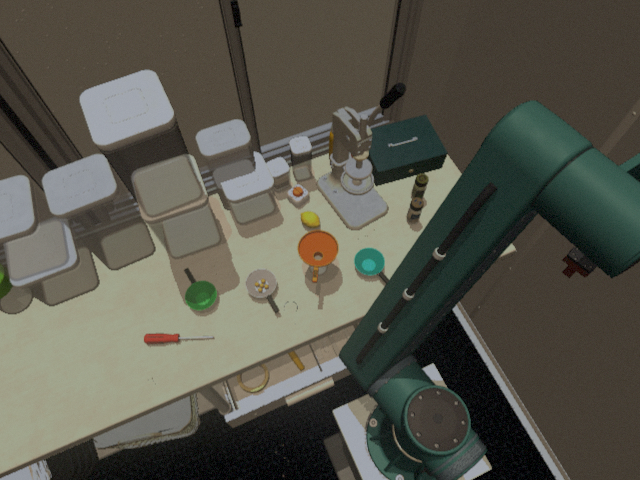

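View pics/scene0.png

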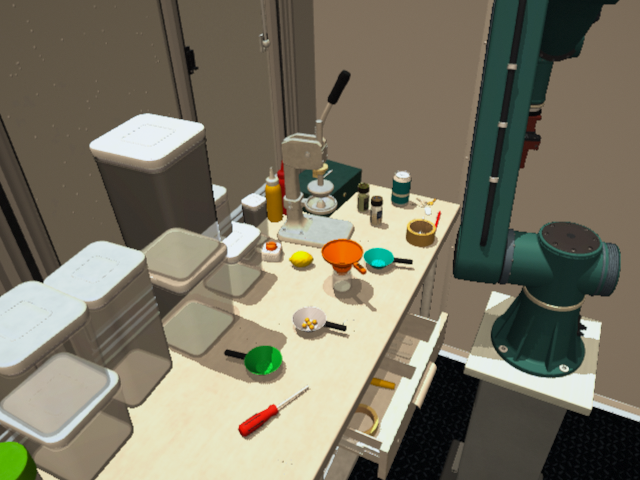

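Top view: the steel scoop with balls is at (262,285), scene (310,322). Look-alikes are a green scoop at top (201,296), scene (263,360) and a teal one at top (369,262), scene (379,259). The funnel is at top (318,250), scene (343,257), with its tab towards the robot. I choose the steel one because it holds the brass balls. Next is a close crop and first measurements.

Run:
```python
from h import *
t,ta=load('top0'); s,sa=load('scene0')
a=cv2.resize(t[210:330,230:350],(400,400),interpolation=cv2.INTER_CUBIC); b=cv2.resize(s[230:350,270:390],(400,400),interpolation=cv2.INTER_CUBIC)
cv2.imwrite('pics/crop1.png',np.hstack([a,b]))
# orange
for n,(im,A) in dict(top=(t,ta),scene=(s,sa)).items():
    h=cv2.cvtColor(im,cv2.COLOR_BGR2HSV)
    m=cv2.inRange(h,(5,180,120),(14,255,255))
    k,l,st,c=cv2.connectedComponentsWithStats(m)
    for i in range(1,k):
        if st[i,4]>60: print(n,'orange',st[i],c[i].round(1))
p,e=tri(ray(ta,262,285),ray(sa,310,321)); print('scoop',p.round(3),e)
p,e=tri(ray(ta,318,248),ray(sa,343,255)); print('funnel',p.round(3),e)
for nm,u,z in (('handle end',(277,312),.026),('bowl',(262,284),.032),('tab',(316,280),.13),('fun',(318,248),.139)): print(nm,onplane(ta,*u,z).round(3))
for nm,u,z in (('handle end',(346,328),.026),('bowl',(309,321),.032),('tab',(362,268),.13),('fun',(343,255),.139)): print('s',nm,onplane(sa,*u,z).round(3))
```

```text
top orange [299 232  38  34 911] [317.7 247.9]
scene orange [322 239  44  35 889] [342.7 252.9]
scene orange [333 266  18   8  67] [341.5 269.3]
scoop [0.564 0.201 0.019] 0.0006843969500000018
funnel [0.555 0.015 0.123] 0.010778760933904591
handle end [0.463 0.192 0.026]
bowl [0.562 0.201 0.032]
tab [0.468 0.063 0.13 ]
fun [0.554 0.018 0.139]
s handle end [0.461 0.19  0.026]
s bowl [0.56  0.214 0.032]
s tab [0.474 0.057 0.13 ]
s fun [0.541 0.036 0.139]
```

View pics/crop1.png

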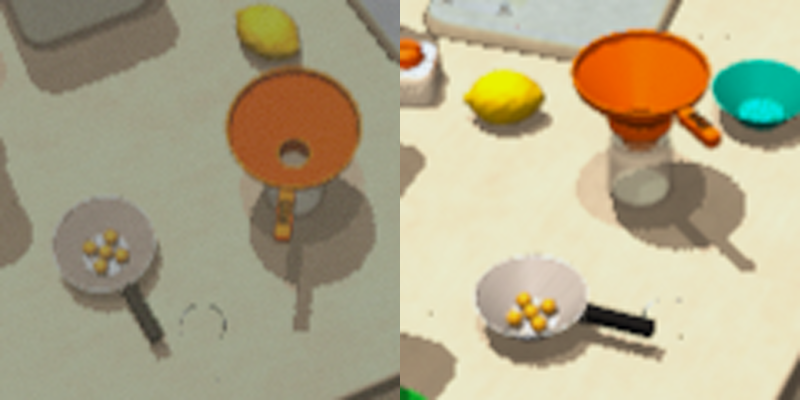

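The crop confirms it: steel bowl with five brass balls and a black handle. The jar sits under the funnel. Next I take two wrist-camera views for precise measurement.

Run:
```python
from h import *
Rt=R.from_quat(bot.current_tool_rot()); print(Rt.as_matrix().round(2).tolist())
T=load('wrist0')[1][4:].reshape(4,4); p=np.array(bot.current_eef_pos()); print('cam in tool',(Rt.inv().apply(T[:3,3]-p)).round(3),(Rt.as_matrix().T@T[:3,:3]).round(2).tolist())
bot.move_l([p[0]+.1,p[1]+.1,.40],v=.3)
Q=R.from_matrix(np.c_[[1,0,0],[0,-1,0],[0,0,-1]])
if (Rt.as_matrix()[:,0]@[np.cos(-1.356),np.sin(-1.356),0])<0: Q=Q*R.from_euler('z',np.pi)
print(planner.solve_ik([.44,.20,.36],Q.as_quat()))
bot.move_pose([.44,.20,.36],Q.as_quat()); snap('wrist','w1')
bot.move_l([.44,.04,.36],v=.3); snap('wrist','w2'); print(bot.current_time(), bot.current_joints())
cv2.imwrite('pics/w12.png',cv2.resize(np.hstack([load('w1')[0],load('w2')[0]]),(800,300),interpolation=cv2.INTER_AREA))
```

```text
[[0.95, 0.32, -0.0], [0.32, -0.95, 0.0], [0.0, -0.0, -1.0]]
cam in tool [ 0.067  0.002 -0.161] [[-0.0, -0.97, -0.24], [1.0, -0.0, -0.0], [0.0, -0.24, 0.97]]
[ 2.83585076e-01  8.36467457e-02  1.53805890e+00 -4.44089210e-16
  1.51988701e+00 -1.28721125e+00]
4.275 [-6.48707157e-02  1.60249115e-02  1.61044736e+00  9.21994732e-04
  1.51515245e+00 -1.63544105e+00]
```

View pics/w12.png

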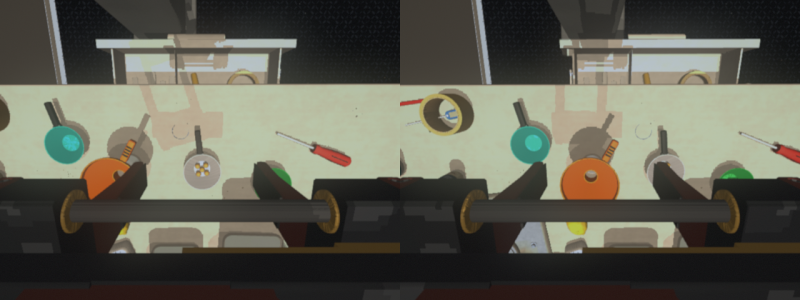

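The wrist views show the scoop (w1, full scale about (323,275), handle up to (315,205)), but the fingers hide part of the funnel and scoop. I move the hand forward and take two clean views.

```bash
cat > seg.py <<'E'
from h import *
def masks(im):
    h=cv2.cvtColor(im,cv2.COLOR_BGR2HSV)
    return cv2.inRange(h,(4,170,90),(15,255,255)), h
E
python3 - <<'E'
from seg import *
bot.move_l([.54,.17,.36],v=.3); snap('wrist','w3')
bot.move_l([.54,.05,.36],v=.3); snap('wrist','w4'); print(bot.current_time())
for f in('w3','w4'):
    im,a=load(f); m,h=masks(im)
    k,l,st,c=cv2.connectedComponentsWithStats(m)
    print(f,[(st[i].tolist(),c[i].round(1)) for i in range(1,k) if st[i,4]>150])
    print([np.round(proj(a,P),1) for P in ([.56,.205,.032],[.48,.194,.026],[.55,.02,.139],[.47,.06,.13])])
cv2.imwrite('pics/w34.png',cv2.resize(np.vstack([load('w3')[0][60:280],load('w4')[0][60:280]]),(800,550),interpolation=cv2.INTER_AREA))
E
```

```text
5.625
w3 [([147, 170, 94, 94, 6368], array([192.7, 217.6])), ([192, 359, 20, 19, 234], array([202.2, 368.3]))]
[array([344.4, 207.4]), array([337.5, 151.5]), array([191.1, 214.6]), array([223.2, 143.3])]
w4 [([250, 163, 92, 100, 6287], array([295.7, 216.5])), ([267, 359, 19, 17, 232], array([275.8, 367.4]))]
[array([426.8, 206.2]), array([422. , 150.4]), array([296.3, 214.2]), array([330.9, 142.8])]
```

View pics/w34.png

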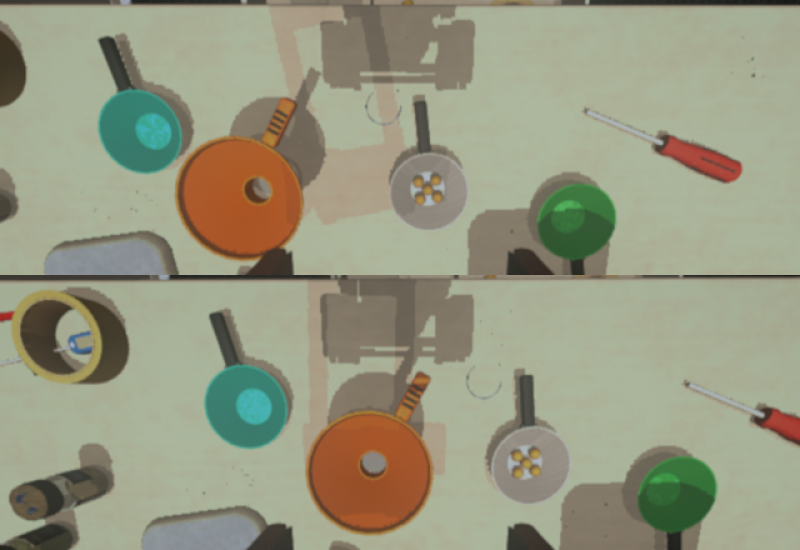

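```bash
cat > meas.py <<'E'
from seg import *
def comp(m,near):
    k,l,st,c=cv2.connectedComponentsWithStats(m)
    i=min((i for i in range(1,k) if st[i,4]>60),key=lambda i:np.hypot(*(c[i]-near)))
    return (l==i).astype(np.uint8)*255,c[i],st[i]
def circ(mask,a,z):
    ct=max(cv2.findContours(mask,cv2.RETR_EXTERNAL,cv2.CHAIN_APPROX_NONE)[0],key=len)[:,0]
    P=np.array([onplane(a,u,v,z)[:2] for u,v in cv2.convexHull(ct)[:,0]])
    s=np.linalg.lstsq(np.c_[2*P,np.ones(len(P))],(P**2).sum(1),rcond=None)[0]
    r=np.sqrt(s[2]+s[0]**2+s[1]**2); return s[:2],r,np.std(np.hypot(*(P-s[:2]).T)-r)
def fun(f,near):
    im,a=load(f); m,h=masks(im); m=cv2.morphologyEx(m,cv2.MORPH_CLOSE,np.ones((5,5)))
    m,_,_=comp(m,near); ct=cv2.findContours(m,cv2.RETR_EXTERNAL,cv2.CHAIN_APPROX_NONE)[0]; m=cv2.drawContours(m*0,ct,-1,255,-1)
    bowl=cv2.morphologyEx(m,cv2.MORPH_OPEN,cv2.getStructuringElement(2,(41,41)))
    tab=cv2.morphologyEx(m&~cv2.dilate(bowl,np.ones((5,5))),cv2.MORPH_OPEN,np.ones((3,3)))
    return a,bowl,tab
E
python3 - <<'E'
from meas import *
D={}
for f,nf,ns,nh in(('w3',(193,217),(343,210),(337,157)),('w4',(296,216),(425,210),(421,157))):
    a,b,t=fun(f,nf); print(f,'funnel',circ(b,a,.139))
    k,l,st,c=cv2.connectedComponentsWithStats(t); i=1+np.argmax(st[1:,4]); ys,xs=np.nonzero(l==i)
    # tab outer end/centre
    cc=c[i]; print(' tab area',st[i],'centroid',cc.round(1),onplane(a,*cc,.137).round(4))
    im,_=load(f); h=cv2.cvtColor(im,cv2.COLOR_BGR2HSV)
    print(' hsv bowl',h[ns[1]+18,ns[0]],h[ns[1],ns[0]+22],'table',h[ns[1],ns[0]+50],'handle',h[nh[1],nh[0]])
    hm=cv2.inRange(h,(0,0,0),(180,255,75)); hm,hc,hs=comp(hm,nh); print(' handle',hs,hc.round(1),onplane(a,*hc,.032).round(4))
    (cx,cy),wh,an=cv2.minAreaRect(cv2.findNonZero(hm)); print('  rect',cx,cy,wh,an)
    sm=cv2.inRange(h,(0,0,60),(180,38,255)); sm=cv2.morphologyEx(sm,cv2.MORPH_CLOSE,np.ones((9,9)));sm=cv2.morphologyEx(sm,cv2.MORPH_OPEN,np.ones((9,9)))
    try: sm,sc,ss=comp(sm,ns); print(' bowl',ss,circ(sm,a,.032)); 
    except Exception as e: print(e); sc=ns
    M=cv2.moments(b,True); D[f]=(a,(M['m10']/M['m00'],M['m01']/M['m00']),cc,hc,sc)
for i,n in enumerate(('funmouth','tab','handle','bowl'),1): print(n,tri(ray(D['w3'][0],*D['w3'][i]),ray(D['w4'][0],*D['w4'][i])))
E
```

```text
w3 funnel (array([0.55605792, 0.02231123]), np.float64(0.055146051031750874), np.float64(0.0011327579855655446))Traceback (most recent call last):
  File "<stdin>", line 5, in <module>
    return _wrapfunc(a, 'argmax', axis=axis, out=out, **kwds)
    return bound(*args, **kwds)
ValueError: attempt to get argmax of an empty sequence
```

```bash
sed -i 's/(4,170,90),(15,255,255)/(2,140,70),(25,255,255)/' seg.py
cat > m1.py <<'E'
from meas import *
D={}
for f,nf,ns,nh in(('w3',(193,217),(343,210),(337,157)),('w4',(296,216),(425,210),(421,157))):
    a,b,t=fun(f,nf); print(f,'funnel',circ(b,a,.139))
    k,l,st,c=cv2.connectedComponentsWithStats(t); print(st[:,4])
    cc=np.array(nf)
    if k>1:
        i=1+np.argmax(st[1:,4]); cc=c[i]; print(' tab area',st[i],'centroid',cc.round(1),onplane(a,*cc,.137).round(4))
    im,_=load(f); h=cv2.cvtColor(im,cv2.COLOR_BGR2HSV)
    print(' hsv bowl',h[ns[1]+18,ns[0]],h[ns[1],ns[0]+22],'table',h[ns[1],ns[0]+50],'handle',h[nh[1],nh[0]])
    hm=cv2.inRange(h,(0,0,0),(180,255,75)); hm,hc,hs=comp(hm,nh); print(' handle',hs,hc.round(1),onplane(a,*hc,.032).round(4))
    sm=cv2.inRange(h,(0,0,60),(180,38,255)); sm=cv2.morphologyEx(sm,cv2.MORPH_CLOSE,np.ones((9,9)));sm=cv2.morphologyEx(sm,cv2.MORPH_OPEN,np.ones((9,9)))
    sm,sc,ss=comp(sm,ns); print(' bowl',ss,circ(sm,a,.032))
    M=cv2.moments(b,True); D[f]=(a,(M['m10']/M['m00'],M['m01']/M['m00']),cc,hc,sc)
for i,n in enumerate(('funmouth','tab','handle','bowl'),1): print(n,tri(ray(D['w3'][0],*D['w3'][i]),ray(D['w4'][0],*D['w4'][i])))
E
python3 m1.py
```

```text
w3 funnel (array([0.55605562, 0.01934387]), np.float64(0.05839130673640023), np.float64(0.0005290894391232555))
[306756    444]
 tab area [211 139  25  37 444] centroid [223.3 156.5] [0.4843 0.0611 0.137 ]
 hsv bowl [ 19  29 142] [ 18  29 151] table [ 37  37 179] handle [24 32 80]
 handle [297   8  55  20 762] [328.6  19.6] [0.3138 0.1799 0.032 ]
 bowl [     0      0    640    405 130889] (array([0.54841071, 0.16524732]), np.float64(0.4347694770116272), np.float64(0.061256532072810434))
w4 funnel (array([0.55607882, 0.01863277]), np.float64(0.058498516761691655), np.float64(0.00045710766264782507))
[306817    383]
 tab area [318 139  25  35 383] centroid [330. 156.] [0.4844 0.0588 0.137 ]
 hsv bowl [ 19  29 141] [ 18  29 150] table [ 37  37 177] handle [30 26 78]
 handle [416 141  11  39 226] [420.9 159.8] [0.4931 0.1917 0.032 ]
 bowl [     0      0    640    406 132075] (array([0.53588846, 0.05213142]), np.float64(0.43891556537189763), np.float64(0.050751859172163905))
funmouth (array([0.55428008, 0.01854561, 0.13715123]), np.float64(0.00019471064882765093))
tab (array([0.48457044, 0.05906649, 0.12961071]), np.float64(0.00010107683068043323))
handle (array([0.4528073 , 0.13489159, 0.36118924]), np.float64(0.0952717437332771))
bowl (array([ 0.82872544,  0.28237348, -3.87154372]), np.float64(0.006389425806816717))
```

```bash
cat > m2.py <<'E'
from meas import *
D={}
for f,ns,nh in(('w3',(343,210),(337,157)),('w4',(425,210),(421,157))):
    im,a=load(f); h=cv2.cvtColor(cv2.medianBlur(im,3),cv2.COLOR_BGR2HSV)
    roi=np.zeros(h.shape[:2],np.uint8); roi[120:260,ns[0]-45:ns[0]+45]=255
    hm,hc,hs=comp(cv2.inRange(h,(0,0,0),(180,255,100))&roi,nh); 
    sm=cv2.inRange(h,(0,12,100),(27,255,255))&roi; sm=cv2.morphologyEx(sm,cv2.MORPH_OPEN,cv2.getStructuringElement(2,(9,9)));
    sm,sc,ss=comp(sm,ns); print(f,'handle',hs,hc.round(1),onplane(a,*hc,.032).round(4),' bowl',ss,circ(sm,a,.032))
    M=cv2.moments(cv2.convexHull(cv2.findNonZero(sm))); D[f]=(a,hc,(M['m10']/M['m00'],M['m01']/M['m00']))
for i,n in enumerate(('handle','bowl'),1): print(n,tri(ray(D['w3'][0],*D['w3'][i]),ray(D['w4'][0],*D['w4'][i])))
E
python3 m2.py
```

```text
w3 handle [331 141  14  42 378] [337.5 161.6] [0.494  0.1939 0.032 ]  bowl [ 298  120   76  123 4842] (array([0.52801049, 0.1714188 ]), np.float64(0.08656978985259614), np.float64(0.011888534033599778))
w4 handle [415 140  13  42 446] [420.8 160.4] [0.4939 0.1915 0.032 ]  bowl [ 394  176   62   66 2836] (array([0.56431431, 0.19853173]), np.float64(0.0486147614424144), np.float64(0.004176968715808827))
handle (array([0.4943179 , 0.19441956, 0.02208967]), np.float64(0.00012808384923648138))
bowl (array([0.53699296, 0.17726066, 0.11222832]), np.float64(0.026267012007326944))
```

Run:
```python
from meas import *
D=[]
for f,ns in(('w3',(343,210)),('w4',(425,210))):
    im,a=load(f); g=cv2.GaussianBlur(im[160:260,ns[0]-55:ns[0]+55,2 if 0 else 1],(3,3),0); g=cv2.resize(g,None,fx=3,fy=3,interpolation=cv2.INTER_CUBIC)
    c=cv2.HoughCircles(g,cv2.HOUGH_GRADIENT_ALT,1,20,param1=60,param2=.5,minRadius=75,maxRadius=120)
    if c is None: c=cv2.HoughCircles(g,cv2.HOUGH_GRADIENT,1,20,param1=60,param2=20,minRadius=80,maxRadius=110)
    c=c[0,0]; u=(c[0]+.5)/3-.5+ns[0]-55; v=(c[1]+.5)/3-.5+160; D.append(ray(a,u,v)); print(f,u,v,c[2]/3,onplane(a,u,v,.032).round(4))
p,e=tri(*D); print(p.round(4),e)
```

```text
w3 342.66666 212.33333 30.316833 [0.5674 0.2026 0.032 ]
w4 425.0 213.66667 31.033653 [0.5712 0.2032 0.032 ]
[0.5689 0.2024 0.0343] 0.003703618608947189
```

Scoop axis is at (0.568,0.203), yaw about 6.5°, rim height measured 0.034 against 0.032. Funnel axis is at (0.556,0.019), mouth measured 0.137 against 0.139, tab at −29.6° yaw with z 0.130. All of these agree with the description. Next I check inverse kinematics for the grasp and pour.

```bash
cat > plan.py <<'E'
from h import *
SC=np.array([.568,.203,0]); SY=np.deg2rad(6.5); FU=np.array([.556,.019,.083]); FY=np.deg2rad(-29.6)
DOWN=R.from_matrix(np.c_[[1,0,0],[0,-1,0],[0,0,-1]])
A=np.deg2rad(45); GP=np.array([-.08,0,.029]); LIP=np.array([.048,0,.032])
def tool(Rs,ps,a=A,g=GP):            # tool pose for an object pose
    Rt=Rs*R.from_euler('y',-a)*DOWN
    return ps+Rs.apply(g)+.019*Rt.apply([0,0,1]),Rt.as_quat()
def place(yaw,p): return R.from_euler('z',yaw),np.asarray(p)
def pour(phi,th,L):
    Rs=R.from_euler('z',phi)*R.from_euler('y',th); return Rs,np.asarray(L)-Rs.apply(LIP)
def lipat(phi,th,back=.022):
    z=.168+.045*max(0,1-np.rad2deg(th)/50); d=np.array([np.cos(phi),np.sin(phi),0]); return FU*[1,1,0]-back*d+[0,0,z]
E
python3 - <<'E'
from plan import *
for ad in(35,45,55):
    a=np.deg2rad(ad)
    f=lambda x: None if x is None else np.round(x,2).tolist()
    print(ad,'grasp',f(planner.solve_ik(*tool(*place(SY,SC),a))),f(planner.solve_ik(*tool(*place(SY,SC+[0,0,.2]),a))))
    for ph in(-30,-15,0,15):
        p=np.deg2rad(ph); print('  ',ph,[f(planner.solve_ik(*tool(*pour(p,np.deg2rad(t),lipat(p,np.deg2rad(t))),a))) for t in(0,40,75)])
print(planner.solve_ik(*tool(*place(FY,FU),0,np.array([-.085,0,.047]))), planner.solve_ik(*tool(*place(FY,FU+[0,0,.07]),0,np.array([-.085,0,.047]))))
E
```

```text
35 grasp [0.33, 0.59, 2.34, 3.46, 0.41, -1.69] [0.33, 0.07, 2.14, -0.37, 0.35, 2.1]
   -30 [None, [-0.01, 0.17, 1.74, 0.04, 1.31, 2.07], [-0.19, 0.55, 1.29, 0.23, 1.97, 1.92]]
   -15 [[0.19, -0.04, 2.33, -0.74, 0.38, 2.66], [-0.06, 0.16, 1.76, 0.02, 1.31, 1.77], [-0.13, 0.57, 1.25, 0.09, 2.02, 1.71]]
   0 [None, [-0.11, 0.15, 1.77, -0.01, 1.31, 1.47], [-0.07, 0.58, 1.23, -0.05, 2.03, 1.5]]
   15 [[-0.65, -0.07, 2.36, 0.86, 0.64, 0.0], [-0.16, 0.15, 1.76, -0.04, 1.31, 1.16], [-0.01, 0.57, 1.24, -0.19, 2.0, 1.28]]
45 grasp None None
   -30 [None, [0.06, 0.1, 1.83, -0.05, 1.14, 2.18], [-0.17, 0.45, 1.36, 0.18, 1.82, 1.93]]
   -15 [None, [-0.02, 0.07, 1.87, -0.02, 1.12, 1.82], [-0.12, 0.47, 1.33, 0.07, 1.86, 1.71]]
   0 [None, [-0.12, 0.05, 1.88, 0.01, 1.12, 1.44], [-0.07, 0.47, 1.32, -0.04, 1.87, 1.5]]
   15 [None, [-0.22, 0.06, 1.87, 0.04, 1.13, 1.07], [-0.03, 0.47, 1.33, -0.15, 1.85, 1.28]]
55 grasp None None
   -30 [None, [0.15, 0.04, 1.92, -0.2, 0.98, 2.34], [-0.14, 0.36, 1.45, 0.13, 1.67, 1.95]]
   -15 [None, [0.02, -0.01, 1.98, -0.09, 0.93, 1.89], [-0.11, 0.36, 1.43, 0.05, 1.69, 1.72]]
   0 [None, [-0.15, -0.04, 2.0, 0.05, 0.92, 1.4], [-0.08, 0.37, 1.42, -0.03, 1.7, 1.49]]
   15 [None, [-0.3, -0.02, 1.99, 0.17, 0.96, 0.92], [-0.05, 0.37, 1.43, -0.11, 1.68, 1.26]]
[-1.64357002e-02  3.37732928e-01  1.87948123e+00 -4.44089210e-16
  9.24378491e-01  2.07097809e+00] [-1.64357002e-02  2.41630106e-01  1.80243987e+00 -4.44089210e-16
  1.09752268e+00  2.07097809e+00]
```

Run:
```python
from plan import *
f=lambda x: None if x is None else np.round(x,2).tolist()
for ad in(15,20,25,30):
    a=np.deg2rad(ad)
    print(ad,'grasp',f(planner.solve_ik(*tool(*place(SY,SC),a))),f(planner.solve_ik(*tool(*place(SY,SC+[0,0,.07]),a))),f(planner.solve_ik(*tool(*place(SY,SC+[0,0,.2]),a))))
    for ph in(-15,0):
        p=np.deg2rad(ph); print('  ',ph,[f(planner.solve_ik(*tool(*pour(p,np.deg2rad(t),lipat(p,np.deg2rad(t))),a))) for t in(0,20,40,75)])
```

```text
15 grasp [0.28, 0.49, 2.08, -0.13, 0.32, 1.86] [0.28, 0.35, 2.02, -0.09, 0.51, 1.8] [0.28, 0.15, 1.88, -0.06, 0.86, 1.76]
   -15 [[0.04, 0.01, 2.09, -0.11, 0.79, 1.94], [-0.05, 0.15, 1.83, 0.02, 1.25, 1.78], [-0.1, 0.36, 1.56, 0.07, 1.65, 1.72], [-0.14, 0.76, 1.11, 0.14, 2.31, 1.72]]
   0 [[-0.16, -0.02, 2.12, 0.06, 0.78, 1.37], [-0.11, 0.14, 1.84, -0.01, 1.25, 1.46], [-0.09, 0.36, 1.56, -0.04, 1.66, 1.49], [-0.06, 0.77, 1.09, -0.07, 2.32, 1.49]]
20 grasp None [0.29, 0.34, 2.09, -0.17, 0.37, 1.89] [0.29, 0.12, 1.94, -0.09, 0.74, 1.8]
   -15 [[0.07, -0.01, 2.15, -0.18, 0.68, 2.02], [-0.03, 0.1, 1.88, -0.0, 1.16, 1.8], [-0.09, 0.31, 1.61, 0.06, 1.57, 1.73], [-0.14, 0.71, 1.14, 0.13, 2.24, 1.72]]
   0 [[-0.18, -0.05, 2.19, 0.1, 0.67, 1.32], [-0.12, 0.09, 1.89, -0.0, 1.16, 1.45], [-0.09, 0.31, 1.61, -0.03, 1.57, 1.49], [-0.06, 0.72, 1.12, -0.07, 2.25, 1.49]]
25 grasp None [0.3, 0.34, 2.16, -0.36, 0.22, 2.1] [0.3, 0.09, 2.01, -0.14, 0.61, 1.85]
   -15 [[0.11, -0.03, 2.21, -0.28, 0.57, 2.15], [-0.01, 0.06, 1.93, -0.02, 1.07, 1.83], [-0.08, 0.25, 1.66, 0.05, 1.49, 1.74], [-0.14, 0.67, 1.17, 0.11, 2.17, 1.71]]
   0 [[-0.2, -0.08, 2.25, 0.16, 0.55, 1.25], [-0.13, 0.04, 1.95, 0.01, 1.06, 1.43], [-0.09, 0.25, 1.66, -0.02, 1.49, 1.48], [-0.06, 0.68, 1.15, -0.06, 2.18, 1.49]]
30 grasp [0.32, 0.54, 2.28, 3.63, 0.22, -1.87] None [0.32, 0.08, 2.08, -0.22, 0.48, 1.94]
   -15 [[0.15, -0.04, 2.27, -0.45, 0.47, 2.34], [0.01, 0.02, 1.99, -0.06, 0.97, 1.87], [-0.07, 0.21, 1.71, 0.03, 1.4, 1.75], [-0.14, 0.62, 1.21, 0.1, 2.1, 1.71]]
   0 [[-0.23, -0.11, 2.32, 0.27, 0.43, 1.12], [-0.14, -0.0, 2.01, 0.03, 0.96, 1.41], [-0.1, 0.2, 1.71, -0.02, 1.4, 1.47], [-0.07, 0.63, 1.19, -0.05, 2.11, 1.5]]
```

```bash
sed -i 's/deg2rad(45); GP=np.array(\[-.08,0,.029/deg2rad(10); GP=np.array([-.08,0,.028/' plan.py
python3 - <<'E'
from plan import *
bot.move_pose(*tool(*place(SY,SC+[0,0,.20])))
command_gripper(.06)
bot.move_l(tool(*place(SY,SC+[0,0,.05]))[0],v=.2)
snap('wrist','g1')
bot.move_l(tool(*place(SY,SC))[0],v=.08)
print(bot.current_ft_force(),bot.current_eef_pos())
command_gripper(.0,45); print(bot.current_grip_width(),bot.current_finger_force())
bot.move_l(tool(*place(SY,SC+[0,0,.10]))[0],v=.08); bot.wait(.2)
print(bot.current_ft_force(),bot.current_ft_torque(),bot.current_grip_width(),bot.current_time())
snap('top','g2'); snap('scene','g3'); snap('wrist','g4')
a=load('g4')[0]; b=load('g3')[0][200:440,230:430]; b=cv2.resize(b,(400,480)); cv2.imwrite('pics/g34.png',cv2.resize(np.hstack([a[:,80:480],b]),(800,480)))
E
```

```text
[ 0.17128623 -1.23926094  0.05978556] [0.49205356 0.19438427 0.00951772]
0.013581114764422465 44.96585726737976
[-0.26303674 -0.44634463 -3.16775868] [-1.47384591e-02  3.18435416e-01 -2.77959386e-04] 0.013649720419035736 13.1667
```

View pics/g34.png

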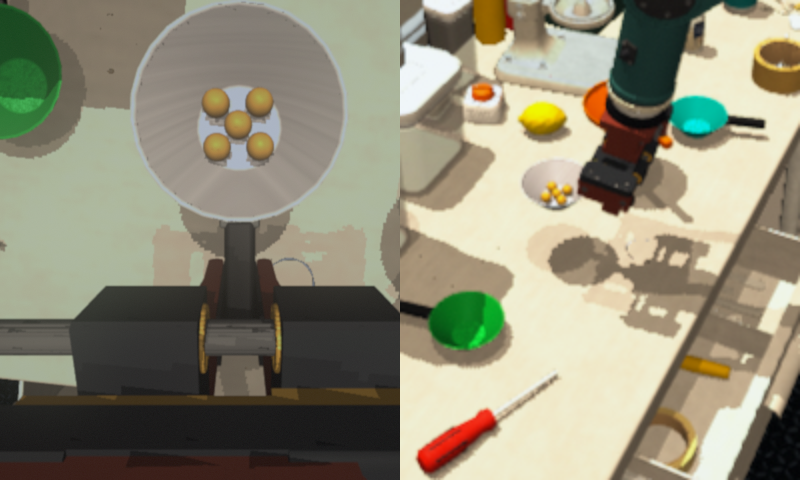

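Wrist view: the scoop is held with all five balls, rim circle at about (318,112) full frame, r≈107 px. Next is carry and tip up to 40°, then slow tipping.

Run:
```python
from plan import *
a=load('g4')[1]; print('rim centre',onplane(a,318,112,.132).round(4), 'r',.107*0+107/a[0]*(a[4:].reshape(4,4)[2,3]-.132))
ph=np.deg2rad(-12)
bot.move_l(tool(*place(SY,SC+[0,0,.2]))[0],v=.2)
p,q=tool(*pour(ph,0,lipat(ph,0))); bot.move_l(p,q,v=.15)
for t in(14,28,42):
    t=np.deg2rad(t); p,q=tool(*pour(ph,t,lipat(ph,t))); bot.move_l(p,q,v=.1)
snap('wrist','p1'); snap('top','p2'); snap('scene','p3'); print(bot.current_time(),bot.current_grip_width(),bot.current_joints().round(2))
b=cv2.resize(load('p2')[0][180:330,230:400],(400,353)); c=cv2.resize(load('p3')[0][180:330,250:420],(400,353)); cv2.imwrite('pics/p23.png',np.hstack([b,c]))
```

```text
rim centre [0.5698 0.2022 0.132 ] r 0.046832711467918085
16.5833 0.013819251809691077 [-0.1   0.43  1.5   0.06  1.77  1.67]
```

View pics/p23.png

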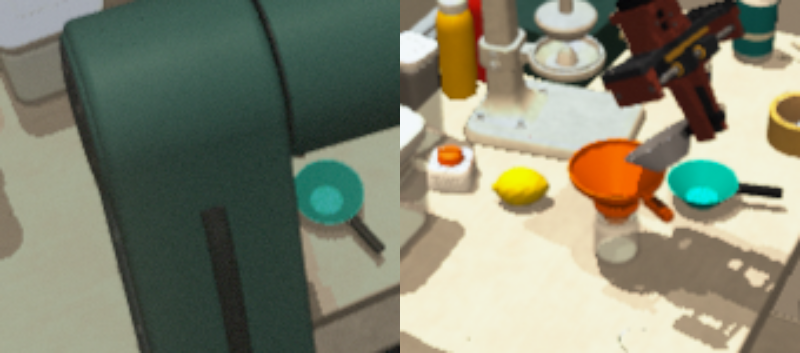

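The scene view shows the lip over the left half of the funnel mouth, at crop (635,160). Now I tip slowly.

Run:
```python
from plan import *
ph=np.deg2rad(-12)
for t in(46,49,52,55,58,62,67,73):
    t=np.deg2rad(t); p,q=tool(*pour(ph,t,lipat(ph,t))); bot.move_l(p,q,v=.03); bot.wait(.15)
bot.wait(.6); print(bot.current_ft_force(),bot.current_time(),bot.current_grip_width())
snap('scene','q3'); snap('wrist','q1')
c=cv2.resize(load('q3')[0][190:310,270:390],(400,400),interpolation=cv2.INTER_CUBIC); b=cv2.resize(load('q1')[0],(400,300)); b=np.vstack([b,np.zeros((100,400,3),np.uint8)]); cv2.imwrite('pics/q13.png',np.hstack([c,b]))
```

```text
[-0.01016885 -0.10466768 -2.41156003] 21.7 0.01381232026618692
```

View pics/q13.png

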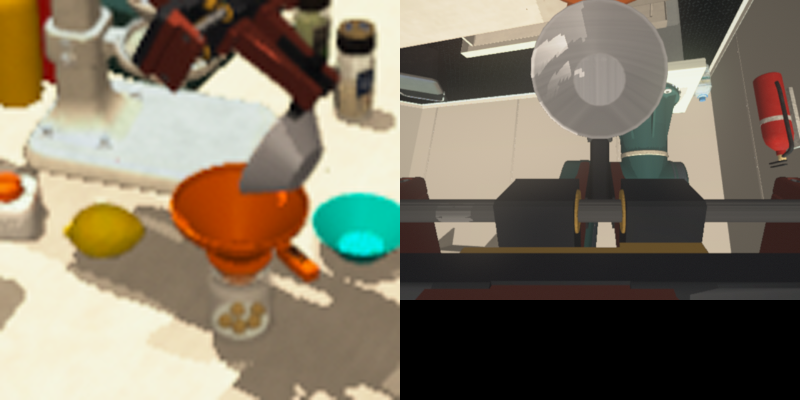

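Scene view: brass balls lie in the jar at crop (225–262, 305–328). Wrist view: the scoop is empty, and its rim circle is at about (317,109) full frame, so it hasn't slipped. Next I return it and stand it back.

Run:
```python
from plan import *
ph=np.deg2rad(-12)
for t in(50,25,0):
    t=np.deg2rad(t); p,q=tool(*pour(ph,t,lipat(ph,t)+[0,0,.02])); bot.move_l(p,q,v=.15)
p,q=tool(*place(SY,SC+[0,0,.15])); bot.move_l(p,q,v=.2)
bot.move_l(tool(*place(SY,SC+[0,0,.02]))[0],v=.15); f0=np.array(bot.current_ft_force())
bot.move_l(tool(*place(SY,SC+[0,0,.0005]))[0],v=.03); bot.wait(.2); print(f0,bot.current_ft_force(),bot.current_finger_force())
command_gripper(.05); bot.wait(.2)
bot.move_l(tool(*place(SY,SC+[0,0,.10]))[0],v=.12); snap('wrist','r1')
a=np.array(bot.current_eef_pos())
# view funnel and scoop again, wrist upright over funnel side
p,q=tool(*place(FY,FU+[0,0,.14]),0,np.array([-.13,0,.047])); bot.move_l(p,q,v=.2); snap('wrist','r2'); snap('scene','r3'); snap('top','r4')
print(bot.current_time())
x=load('r2')[0]; y=cv2.resize(load('r3')[0][230:360,270:400],(360,360),interpolation=cv2.INTER_CUBIC); x=cv2.resize(x,(440,330)); x=np.vstack([x,np.zeros((30,440,3),np.uint8)])
cv2.imwrite('pics/r23.png',np.hstack([x,y]))
im,A=load('r1'); 
for f in('r2',):
    im,A=load(f); print([np.round(proj(A,P),1) for P in (FU+[0,0,.056],[.4835,.060,.137],[.568,.203,.032])])
```

```text
[ 0.64617768  0.20042555 -1.31120648] [ 0.46206655  0.0107388  -1.69434902] 44.96025502681732
29.7917
[array([318.6,  59. ]), array([318.8, 172.8]), array([168.9, 162.9])]
```

View pics/r23.png

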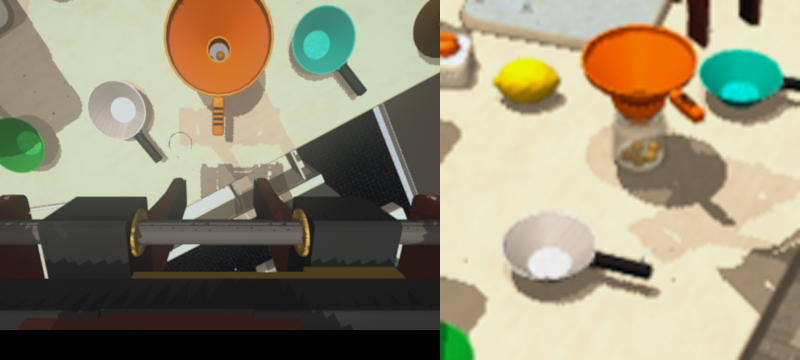

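The scoop is upright on its spot, with bowl at crop (117,110). The funnel is seated and its tab is at crop (218,115), as predicted. A ball shows through the spout, so I zoom in to count the balls in the jar and rule out a jam.

Run:
```python
from h import *
c=read_camera('scene'); y=c['color'][:,:,::-1]
u,v=map(int,proj(load('r3')[1],[.556,.019,.03]))
y=cv2.resize(y[v-20:v+20,u-20:u+20],(400,400),interpolation=cv2.INTER_CUBIC)
x=load('r2')[0][50:100,290:340]; x=cv2.resize(x,(400,400),interpolation=cv2.INTER_CUBIC)
cv2.imwrite('pics/z1.png',np.hstack([x,y]))
```

```text
(no output)
```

View pics/z1.png

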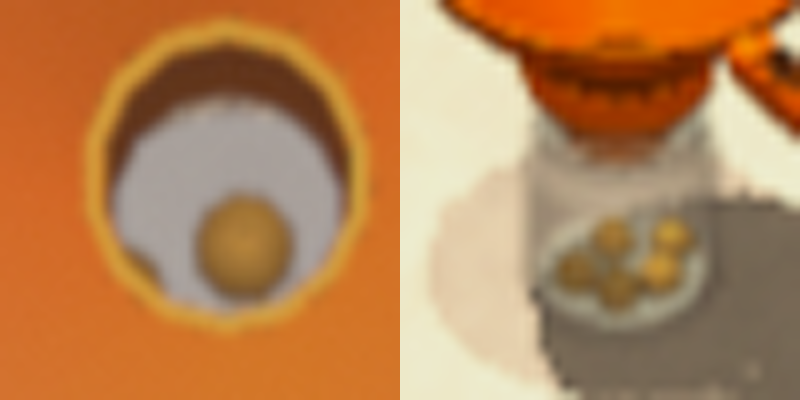

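All five balls lie in the jar at crop (575–675, 235–290), and the spout is clear. Next I grasp the funnel tab and lift.

Run:
```python
from plan import *
g=np.array([-.085,0,.047])
bot.move_l(tool(*place(FY,FU+[0,0,.08]),0,g)[0],v=.15); command_gripper(.036)
f0=np.array(bot.current_ft_force())
bot.move_l(tool(*place(FY,FU),0,g)[0],v=.08); print(np.array(bot.current_ft_force())-f0)
command_gripper(0,45); bot.wait(.2); print(bot.current_grip_width(),bot.current_finger_force(),np.array(bot.current_ft_force())-f0)
bot.move_l(tool(*place(FY,FU+[0,0,.07]),0,g)[0],v=.05); bot.wait(.8)
print(np.array(bot.current_ft_force())-f0,bot.current_grip_width(),bot.current_finger_force(),bot.current_time())
snap('wrist','f1'); snap('scene','f2'); snap('top','f3')
from meas import *
for f,z in(('f1',.209),('f2',.209)):
    im,a=load(f); u,v=proj(a,FU+[0,0,.126]); print(f,(u,v))
    try: A,b,t=fun(f,(u,v)); print(circ(b,A,z))
    except Exception as e: print(e)
# jar balls and mouth in scene
im,a=load('f2'); u,v=map(int,proj(a,[.556,.019,.014])); h=cv2.cvtColor(im[v-12:v+12,u-14:u+14],cv2.COLOR_BGR2HSV); m=cv2.inRange(h,(8,90,60),(25,255,255)); print('ball px',m.sum()//255)
im,a=load('r3'); h=cv2.cvtColor(im[v-12:v+12,u-14:u+14],cv2.COLOR_BGR2HSV); print('before',cv2.inRange(h,(8,90,60),(25,255,255)).sum()//255)
```

```text
[ 1.63786528 -0.71372875  0.01164293]
0.013474570113207159 44.98465418815613 [0.27958744 0.16260514 0.69083518]
[ 0.79035633 -0.42924389 -0.92097107] 0.013594094647435105 44.98301982879639 35.1167
f1 (np.float64(317.61568165634424), np.float64(99.22245278084236))
(array([0.55614978, 0.01832386]), np.float64(0.05839389569162007), np.float64(0.000706585435823403))
f2 (np.float64(340.7367156692845), np.float64(230.03171195397212))
max() iterable argument is empty
ball px 84
before 136
```

Run:
```python
from h import *
for f in('r3','f2'):
    im,a=load(f); u,v=map(int,proj(a,[.556,.019,.014])); w=im[v-14:v+14,u-16:u+16]; h=cv2.cvtColor(w,cv2.COLOR_BGR2HSV)
    m=cv2.inRange(h,(8,75,35),(25,255,255)); ys,xs=np.nonzero(m)
    print(f,m.sum()//255,xs.mean()+u-16,ys.mean()+v-14,w.mean((0,1)).round(0)); 
    for r in range(4,24): print(''.join('#' if m[r,c] else '.' for c in range(32)))
```

```text
r3 231 343.05627705627705 280.61038961038963 [118. 148. 170.]
............###########.........
.............##########.........
..............########..........
................................
................................
................................
................................
................###...###...#...
...............####..#####......
...............#####.#####...#..
..............######.#####......
............#######.#####.......
...........##############....###
...........##############...###.
...........#############.......#
.............##########.....#.#.
................####............
.................##.......##...#
..........................#..#..
..........#..................#..
f2 108 342.6759259259259 285.2962962962963 [137. 166. 182.]
................................
................................
................................
................................
................................
................................
................................
................###...##........
...............####..####.......
...............#####.#####......
..............######.#####......
............#######..####.......
...........########.#####.......
...........##############.......
...........#############.......#
.............##########.........
................####............
.................##.............
...............................#
................................
```

The balls and jar haven't moved, and the funnel is held level about 70 mm up, so I hand in.

Run:
```python
from h import *
print(np.abs(bot.current_dq()).max()); print(bot.finish_job())
```

```text
0.0015643200341677907
the job is handed in; nothing more can be done
None
```

The job is handed in at about 35 s, verdict not shown: camera checks had all five balls in the unmoved jar, the empty scoop upright and released, and the funnel held level about 70 mm above its seat.

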